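# Seat the tray in the pipette-tip rack and click the lid shut

## Task

The blue tip tray lies loose in its white rack, standing proud on the spring catches at its two ends. Press it straight down until both ends have clicked fully home, and only then swing the clear lid over and press its front edge down until the clasp snaps and the lid is fully shut. Press firmly but do not hammer on anything, and leave the jar, beaker and timer around it where they stand.

Things in the scene. Friction and masses are not known exactly. Their poses are not given: they have to be found in the camera images.
- rack: White plastic pipette-tip rack, open-topped box 84 x 144 x 44 mm (x, y, z), fixed to the bench. Origin: centre of its underside; x from its front (clasp side) to its back (hinge side), y to its left along its long side, z up. A sprung catch in the middle of each short end wall holds the tray's end up; 6 to 10 N at each end pushes the tray past it, then it snaps over.
- tray: Blue perforated tip tray, 68 x 118 x 38 mm, loose, 75 to 160 g, lying in the rack, long side along the rack's. Origin: centre of its underside, axes as the rack's. Its deck is 37 mm (rim 38 mm) above its underside. Resting on the catches its underside is 12 mm above the rack's underside; fully home 3 mm (rim then 3 mm below the rack's wall tops).
- tray_left_end (a point): Point on the tray's deck, on its middle line, 45 mm from its centre towards the left (rack +y) end: a place to press. 40 mm above the bench when that end is fully home, about 49 mm before.
- tray_right_end (a point): The same point near the tray's right (rack -y) end.
- lid (a joint): Angle of the clear lid in rad: 0 fully shut, 1.57 upright, 2.15 fully open, leaning back. Friction hinge: it stays where it is left; about 1 N at the edge moves it. Let down on its clasp it stops at about 0.11, front edge 9 mm up; 5 to 10 N down on the front edge snaps the clasp over a nib on the rack's front wall, and it then stays shut.
- lid_hinge (a point): Middle of the lid's hinge axis, which runs along rack y at the rack's rear edge: 42 mm behind the rack's centre, 44 mm above the bench.
- lid_edge (a point): Middle of the front edge of the lid's outer face, 83 mm from the hinge. The lid is a shallow clear cover 80 x 140 x 11.5 mm; the outer face is on top when shut, 55.5 mm above the bench. A blue thumb tab sticks out 11 mm beyond this edge and the blue clasp hangs 31 mm below it. Ribs inside keep the lid from shutting over a tray that stands proud.
- lid_press (a point): Point on the lid's outer face near the front edge, 70 mm from the hinge, on the middle line: where to press it shut.
- amber_jar: Amber jar with black screw lid, 62 mm across, 99 mm tall, loose; origin at the centre of its underside. Leave it alone.
- beaker: Clear plastic beaker, 64 mm across, 70 mm tall, loose; origin at the centre of its underside. Leave it alone.
- timer: White lab timer with a red knob, 66 x 66 x 44 mm, loose; origin at the centre of its underside. Leave it alone.
Things that resemble listed ones, but are neither listed nor needed, are in the scene too. Leave any green look-alike of the tray alone. Leave any turquoise look-alike of the rack alone.

How it is judged:
By the outcome, as a careful person would: the job done as asked, in the order asked, and still so for the second after the job is handed in, with the robot touching nothing.
It also fails if it takes over 42 s, if anything falls off the work surface, if the arm or the gripper's body presses on something with over 40 N, if the wrist force passes 120 N, or if a joint passes its speed limit or range.

## Robot

A 7-joint arm with a two-finger parallel gripper is mounted at the origin on a cart in front of the work surface, level with it; the furniture and walls round the work are solid. World frame = base frame: x ahead of the robot, y to its left, z up, the work surface at z = 0. Lengths are in m, angles in rad, forces in N, time in s.
With the tool pointing down it reaches from about 0.425 to 0.95 m from the base axis. Payload 4.7 kg.
Tool frame: the origin (TCP) lies on the centre line of the jaws, within the pads' length; the fingertips stand robot.nose_length ahead of it and the grasp point (between the pads) lies 8 mm behind it (robot.nose_length is the distance from the TCP to the fingertips, in m); z points along the fingers, y is the line along which they close (so a half turn about z gives the same grasp; the last joint's range is limited). The gripper opens to 85 mm and grips with 20 to 120 N. Pads are 22 mm wide; open, the fingers measure 114 mm over their backs; the gripper's body (76 mm by 85 mm) begins 54 mm behind the grasp point. The pads swing forward as they close: fully open they stand 13 mm farther back than shut.
Start: joints at [-1.322, 0.469, -0.049, 1.532, 0.024, 1.141, -0.082], TCP at [0.185, 0.649, 0.242] pointing down, gripper open.
Joint ranges: [-2.59, 2.59], [-0.33, 1.99], [-1.39, 1.29], [0.1, 2.45], [-1.04, 4.18], [0.21, 1.99], [-2.66, 2.66]. Speed limits (rad/s): [2.57, 2.57, 3.14, 3.14, 3.14, 3.14, 3.14].

## Interface

Orientations are given as [roll, pitch, yaw] about the fixed x, y, z axes, in that order (R = Rz(yaw) Ry(pitch) Rx(roll)).
In Python, from plant import robot gives the robot as it stands. Calls block until the motion is done:
- robot.goto(position, orientation): joint-space move of the TCP to a pose.
- robot.move_straight(position, vel=0.15, attitude=None, contact_N=None): straight line of the TCP; attitude=None keeps the orientation; vel is the mean speed in m/s. With contact_N (N) it stops when the force on the tool has changed by that much, and returns True; else False.
- robot.move_joints(angles): joint-space move.
- robot.grip(opening, strength=None): opening from 0.0 (shut) to 1.0 (fully open); strength is the grip in N (None keeps the last); returns when the fingers have stopped.
- robot.sleep(seconds).
- robot.inverse_kinematics(position, orientation): joint angles nearest the present ones, or None.
- robot.sense(): the state.
- robot.grab_frame(name): name is "scene" or "top"; returns a dict with "image" (420x560x3 uint8, red, green, blue), "range_z" (420x560 float32, m along the optical axis (not along the pixel's ray), 0 where there is no reading), "fx", "fy", "cx", "cy" (pixels), "R" (3x3) and "t" (3): a world point X has camera coordinates R X + t. Camera axes: x right, y down, z forward; pixel columns grow to the right and rows downward; lengths in m; the calibration is good to about 2 mm. A picture is of the moment at which its call begins.
A pose or a line that the arm cannot do raises robot.IKError and nothing moves.
- robot.close_job(): hands the job in; it is judged then, once.
The state is a dict: "t": time; "joint_pos": joint angles; "joint_velocities": joint speeds; "effort": joint torques, N m; "tcp_pos": TCP position; "tcp_rot": TCP orientation; "wrist_force": force on the tool from outside, world axes, zero at the start; "torque": the same for the moment, N m; "opening": opening from 0.0 (shut) to 1.0 (fully open); "gripper_force": force on a finger pad.
Only numpy, scipy, OpenCV 4.12 (cv2) and the standard library are available. Lean on these libraries where they do the work, as an engineer would, in place of code of your own. Each camera call takes 0.05 s, during which the arm holds its last target. There are 200 camera calls.

## Working session

There is one attempt and no reset: what is moved stays moved. The work goes in short steps, each a Python script; the robot and the scene stay as the last script left them, time stands still between calls to the robot, and variables do not carry over. Pictures are saved under pics/ and viewed, at most 10 in all, crops included, and the job is handed in when it is done.

```bash
mkdir -p pics; ls
python3 - <<'E'
from plant import robot
import cv2,numpy as np
for n in("scene","top"):
    f=robot.grab_frame(n); cv2.imwrite(f"pics/{n}0.png",f["image"][:,:,::-1]); np.savez(f"{n}0.npz",**f)
    print(n,f["fx"],f["cx"],f["cy"],f["R"].round(3).tolist(),(-f["R"].T@f["t"]).round(3))
s=robot.sense();print(s["t"],s["tcp_pos"],s["tcp_rot"],s["opening"],robot.nose_length)
E
```

```text
pics
scene 398.0428984272753 282.05122598806156 207.1843173768669 [[0.796, -0.605, 0.014], [-0.359, -0.491, -0.794], [0.487, 0.627, -0.608]] [ 0.168 -0.423  0.593]
top 499.33277935881085 285.2189433505179 215.58480741387157 [[0.014, -1.0, -0.013], [-0.997, -0.013, -0.075], [0.075, 0.014, -0.997]] [0.5   0.104 1.352]
0.1 [0.18496546 0.64865261 0.24135408] [-3.13984363e+00  6.54903973e-05  2.86381229e+00] 1.0033028162369124 0.011
```

View pics/scene0.png

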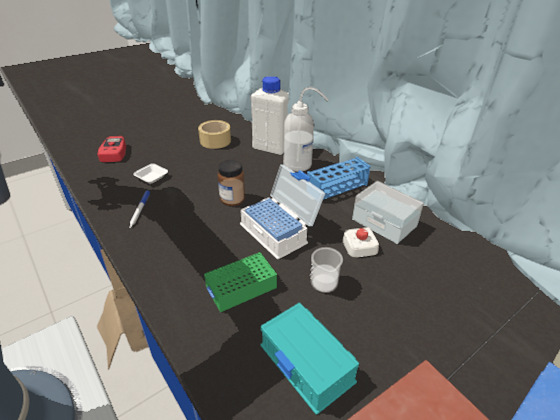

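View pics/top0.png

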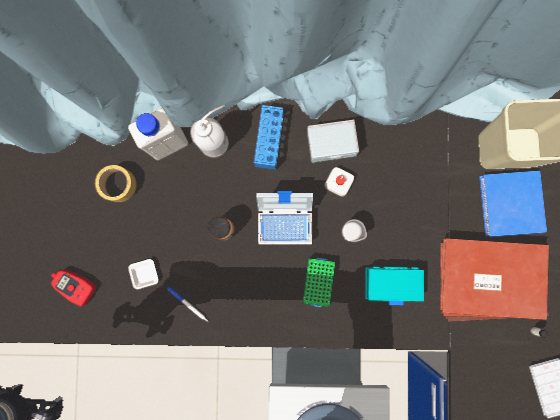

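The scene view shows the rack with its tray at about (275,225), lid leaning back at (298,195), jar at (231,183), beaker at (326,270) and timer at (361,242). In the top view the rack is at (285,225), with its front towards the robot, and the tab is at (285,197). The jar is at (221,228), the beaker at (354,230) and the timer at (341,181).

```bash
cat > h.py <<'E'
import cv2,numpy as np
def load(n): return dict(np.load(n))
def ray(f,uv):
    d=np.array([(uv[0]-f["cx"])/f["fx"],(uv[1]-f["cy"])/f["fy"],1]); R=f["R"]; return -R.T@f["t"],R.T@d
def onplane(f,uv,z): c,d=ray(f,uv); return c+d*(z-c[2])/d[2]
def two(f,a,g,b):
    c,d=ray(f,a);e,h=ray(g,b); s=np.linalg.lstsq(np.c_[d,-h],e-c,rcond=None)[0]
    p,q=c+s[0]*d,e+s[1]*h; return (p+q)/2,np.linalg.norm(p-q)
def cloud(f):
    v,u=np.mgrid[:420,:560]; z=f["range_z"]; P=np.stack([(u-f["cx"])/f["fx"]*z,(v-f["cy"])/f["fy"]*z,z],-1)
    return (P-f["t"])@f["R"]
E
python3 - <<'E'
from h import *
F={n:load(n+"0.npz") for n in("top","scene")}
box={"top":(250,205,320,250),"scene":(235,195,315,260)}
boxtab={"top":(270,185,300,205),"scene":(280,160,325,190)}
C={};T={}
for n,f in F.items():
    hsv=cv2.cvtColor(f["image"],cv2.COLOR_RGB2HSV)
    P=cloud(f)
    for nm,bx,D in(("tray",box,C),("tab",boxtab,T)):
        m=cv2.inRange(hsv,(100,80,60),(125,255,255)); k=np.zeros_like(m);x0,y0,x1,y1=bx[n];k[y0:y1,x0:x1]=m[y0:y1,x0:x1]
        k=cv2.morphologyEx(k,cv2.MORPH_CLOSE,np.ones((3,3)))
        c=max(cv2.findContours(k,0,1)[0],key=cv2.contourArea); r=cv2.minAreaRect(c); D[n]=r
        mm=np.zeros_like(m);cv2.drawContours(mm,[c],-1,255,-1); q=P[(mm>0)&(f["range_z"]>0)]
        print(n,nm,r,cv2.contourArea(c),"depth median",np.median(q,0).round(4),np.percentile(q,[5,95],axis=0).round(3).tolist())
        if nm=="tray": print(" corners",[onplane(f,p,.050)[:2].round(4).tolist() for p in cv2.boxPoints(r)], onplane(f,r[0],.05).round(4))
print("tray two-view",two(F["top"],C["top"][0],F["scene"],C["scene"][0]))
f=F["top"];P=cloud(f)
hsv=cv2.cvtColor(f["image"],cv2.COLOR_RGB2HSV)
m=cv2.inRange(hsv,(0,0,120),(180,255,255));k=np.zeros_like(m);k[185:255,245:325]=m[185:255,245:325]
c=max(cv2.findContours(k,0,1)[0],key=cv2.contourArea);r=cv2.minAreaRect(c);print("rack+lid",r,[onplane(f,p,.044)[:2].round(4).tolist() for p in cv2.boxPoints(r)])
# height profile along x on middle column, and along y
for v in range(186,250,3): print(v,[tuple(P[v,u].round(3)) for u in (270,285,300)])
for n,(a) in {"jar":(221,228),"beaker":(354,230),"timer":(341,181)}.items(): print(n,P[a[1],a[0]].round(3))
im=np.hstack([cv2.resize(F["top"]["image"][175:260,240:330],None,fx=4.4,fy=4.4,interpolation=2),cv2.resize(F["scene"]["image"][160:260,235:330],(396,374),interpolation=2)])
cv2.imwrite("pics/crop0.png",im[:,:,::-1])
E
```

```text
top tray ((284.5, 227.5), (25.0, 47.0), 90.0) 1099.0 depth median [0.5677 0.1251 0.0472] [[0.537, 0.072, 0.003], [0.598, 0.178, 0.052]]
 corners [[0.5988, 0.1857], [0.6004, 0.0628], [0.5351, 0.062], [0.5334, 0.1845]] [0.5669 0.1237 0.05  ]
top tab ((284.0, 196.5), (11.0, 14.0), 90.0) 129.0 depth median [0.6406 0.1247 0.128 ] [[0.625, 0.11, 0.122], [0.653, 0.137, 0.136]]
scene tray ((274.07666015625, 217.85415649414062), (53.680877685546875, 28.665319442749023), 41.76030349731445) 1166.5 depth median [0.5668 0.1178 0.0485] [[0.533, 0.063, 0.017], [0.598, 0.178, 0.05]]
 corners [[0.528, 0.1753], [0.6096, 0.2179], [0.602, 0.0598], [0.5292, 0.0314]] [0.5658 0.1163 0.05  ]
scene tab ((307.0, 178.0), (22.0, 34.0), 90.0) 364.0 depth median [0.7329 0.1737 0.0557] [[0.625, 0.11, -0.001], [0.816, 0.271, 0.132]]
tray two-view (array([0.56853585, 0.12284648, 0.04430809]), np.float64(0.003365005571686745))
rack+lid ((284.0, 217.5), (53.0, 56.0), 90.0) [[0.6626, 0.2004], [0.6645, 0.0527], [0.525, 0.0513], [0.5229, 0.1978]]
186 [(np.float64(0.683), np.float64(0.166), np.float64(-0.003)), (np.float6
[... 3303 characters left out ...]
64(0.048)), (np.float64(0.535), np.float64(0.083), np.float64(0.043))]
243 [(np.float64(0.527), np.float64(0.163), np.float64(0.006)), (np.float64(0.527), np.float64(0.122), np.float64(0.038)), (np.float64(0.528), np.float64(0.082), np.float64(0.002))]
246 [(np.float64(0.519), np.float64(0.163), np.float64(0.002)), (np.float64(0.519), np.float64(0.122), np.float64(0.002)), (np.float64(0.52), np.float64(0.082), np.float64(-0.002))]
249 [(np.float64(0.511), np.float64(0.163), np.float64(-0.002)), (np.float64(0.511), np.float64(0.122), np.float64(0.002)), (np.float64(0.512), np.float64(0.082), np.float64(0.002))]
jar [0.561 0.283 0.097]
beaker [ 0.564 -0.06   0.032]
timer [ 0.692 -0.024  0.041]
```

View pics/crop0.png

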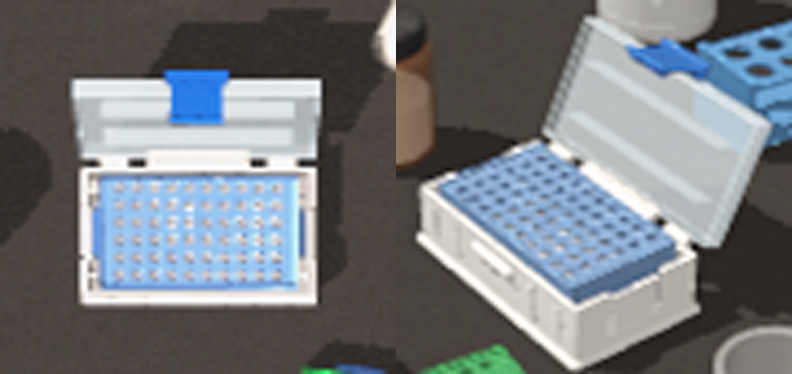

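The crop shows the tray standing proud, the rack nearly square to the world axes and the clasp hanging off the open lid. I'll press both tray ends together, with the fingers spread along the tray.

Run:
```python
from plant import robot
import numpy as np
X,Y=.565,.1235; best=None
for yaw in(.014,.014+np.pi,.014-np.pi):
    o=[np.pi,0,yaw]
    q=robot.inverse_kinematics([X,Y,.16],o)
    if q is None: continue
    d=np.abs(np.array(q)-robot.sense()["joint_pos"]).max(); print(yaw,np.round(q,2))
    if abs(q[6])<2.3 and(best is None or d<best[0]): best=(d,o)
o=best[1]; robot.grip(.9,60)
robot.goto([X,Y,.20],o); s=robot.sense(); print(s["t"],s["tcp_pos"],s["tcp_rot"],s["wrist_force"],s["opening"])
print(robot.move_straight([X,Y,.085],vel=.1,contact_N=4))
print(robot.move_straight([X,Y,.04],vel=.025,contact_N=4))
s=robot.sense(); print(s["t"],s["tcp_pos"],s["wrist_force"],s["torque"]); z0=s["tcp_pos"][2]
z=z0
for i in range(16):
    z-=.001; robot.move_straight([X,Y,z],vel=.02); s=robot.sense(); print(round(s["t"],2),z.round(4),s["tcp_pos"].round(4),s["wrist_force"].round(1),s["torque"].round(2))
    if s["wrist_force"][2]>28: break
```

```text
0.014 [-0.81  0.47  0.69  1.88 -0.37  0.92 -1.5 ]
3.155592653589793 [-0.46  0.4   0.22  1.87 -0.11  0.89  1.4 ]
-3.1275926535897933 [-0.46  0.4   0.22  1.87 -0.11  0.89  1.4 ]
2.675 [0.56489514 0.12480569 0.19986943] [-3.14113649e+00  2.06055642e-04  1.62458784e-02] [-0.21319146 -0.57299456 -0.35752487] 0.9002449726393238
False
True
5.25 [0.56502737 0.12348041 0.04976391] [0.57026317 0.38657958 2.37142429] [ 0.06737758 -0.12727277 -0.00477911]
5.5 0.0488 [0.5653 0.1236 0.0495] [-1.6 -0.5  8.1] [0.04 0.38 0.03]
5.75 0.0478 [0.5655 0.1235 0.0488] [-1.4  0.1  9.5] [0.02 0.43 0.02]
6.0 0.0468 [0.5658 0.1236 0.0479] [-0.9 -0.6  8.1] [ 0.07  0.32 -0.05]
6.25 0.0458 [0.566  0.1236 0.0467] [-1.1 -0.5  6.5] [-0.02  0.03 -0.04]
6.5 0.0448 [0.5657 0.1235 0.045 ] [1.6 0.6 1.8] [ 0.03 -0.3  -0.03]
6.75 0.0438 [0.5641 0.1235 0.0432] [ 0.2  0.4 -0.1] [ 0.04  0.01 -0.  ]
7.0 0.0428 [0.5647 0.1235 0.0425] [ 0.4 -0.5 -0.6] [-0.03 -0.03  0.02]
7.25 0.0418 [0.5649 0.1235 0.0417] [-0.  -0.6  0.1] [-0.04  0.02 -0.03]
7.5 0.0408 [0.5652 0.1235 0.0412] [-1.  -0.3  5. ] [-0.    0.29  0.02]
7.75 0.0398 [0.5652 0.1235 0.0411] [-4.2 -0.1 12.4] [-0.18  0.86  0.03]
8.0 0.0388 [0.5652 0.1235 0.041 ] [-6.   0.1 20.8] [-0.38  1.39 -0.01]
8.25 0.0378 [0.5652 0.1235 0.041 ] [-8.6  0.5 27.9] [-0.54  1.97 -0.06]
8.5 0.0368 [0.5653 0.1235 0.0409] [-12.4  -0.5  37. ] [-0.72  2.51 -0.05]
```

Contact came at TCP z 0.0498 and the force peaked at about 9.5 N. It then dropped and went hard at 0.041, about 9 mm of travel. I'll back off and check.

Run:
```python
from plant import robot
from h import *
X,Y=.565,.1235;o=[np.pi,0,.014]
robot.move_straight([X,Y,.25],vel=.2); robot.grip(0.0,40)
robot.goto([.72,Y,.25],o)
P=[]
for n in("top","scene"):
    f=robot.grab_frame(n); np.savez(n+"1.npz",**f)
    b=(175,260,240,330) if n=="top" else (160,260,235,330)
    P.append(cv2.resize(f["image"][b[0]:b[1],b[2]:b[3]],(396,374),interpolation=2))
    C=cloud(f); 
    for e in(.045,0,-.045):
        k=(np.abs(C[...,0]-.567)<.02)&(np.abs(C[...,1]-Y-e)<.01)&(C[...,2]>.02); print(n,e,np.median(C[k][:,2]).round(4))
    k=(np.abs(C[...,1]-Y)<.012)&(C[...,2]>.07)&(C[...,2]<.15)&(C[...,0]>.6)&(C[...,0]<.68); print(C[k].max(0),C[k].min(0))
cv2.imwrite("pics/crop1.png",np.hstack(P)[:,:,::-1]); s=robot.sense();print(s["t"],s["tcp_pos"])
```

```text
top 0.045 0.6236
top 0 0.6317
top -0.045 0.0399Traceback (most recent call last):
  File "<stdin>", line 14, in <module>
    return umr_maximum(a, axis, None, out, keepdims, initial, where)
ValueError: zero-size array to reduction operation maximum which has no identity
```

Run:
```python
from plant import robot
from h import *
Y=.1235
f=robot.grab_frame("scene"); C=cloud(f)
for e in(.045,0,-.045):
    k=(np.abs(C[...,0]-.567)<.02)&(np.abs(C[...,1]-Y-e)<.01)&(C[...,2]>.02)&(C[...,2]<.07); print(e,np.median(C[k][:,2]).round(4),k.sum())
cv2.imwrite("pics/crop1.png",cv2.resize(f["image"][130:270,210:370],(800,600)[:2],interpolation=2)[:,:,::-1]); s=robot.sense();print(s["t"],s["tcp_pos"],s["wrist_force"])
```

```text
0.045 0.0398 96
0 0.0396 91
-0.045 0.0397 91
11.1917 [0.71906054 0.12366552 0.2503922 ] [0.64466891 0.17306937 0.59776442]
```

View pics/crop1.png

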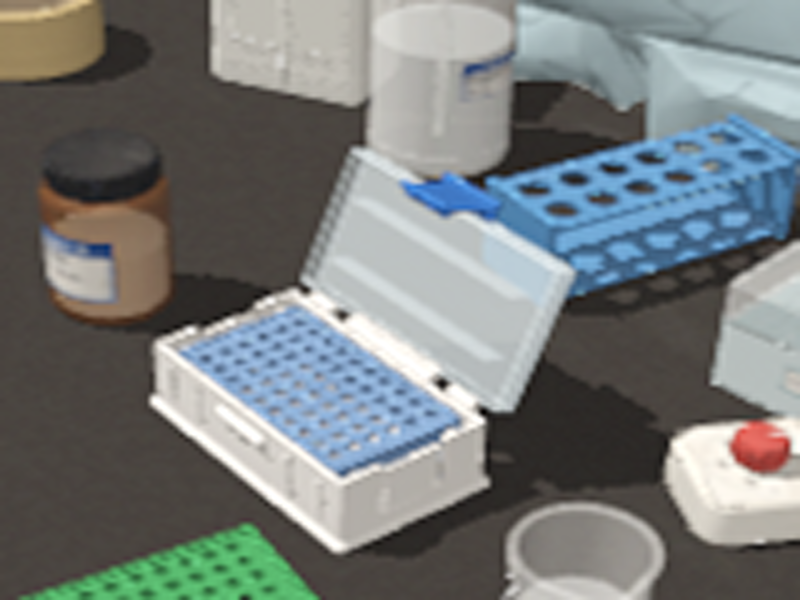

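The picture shows the tray sunk below the wall tops, and the deck measures 39.7 mm at both ends, so it is home. The lid is still open. Next is the lid swing along an arc.

Run:
```python
from plant import robot
import numpy as np
Y=.1235; H=np.array([.608,.044]); w=.011; n=robot.nose_length
robot.goto([.70,Y,.20],[np.pi,0,.014])
def go(x,z,v,c=None):
    r=robot.move_straight([x,Y,z],vel=v,contact_N=c); s=robot.sense(); print(round(s["t"],2),np.round([x,z],3),r,s["tcp_pos"].round(4),s["wrist_force"].round(1)); return r
if not go(.70,.10+n,.12,8):
  for th in (2.0,1.8,1.57,1.35,1.1,.85,.6,.4,.25):
    r=.074; p=H+r*np.array([-np.cos(th),np.sin(th)])+.0115*np.array([np.sin(th),np.cos(th)])
    if go(p[0]+w,p[1]+n,.1,15): break
```

```text
12.42 [0.7   0.111] False [0.7008 0.1233 0.112 ] [0.3 0.3 0.2]
12.97 [0.66  0.118] False [0.6607 0.1238 0.1182] [-0.9 -0.1 -0.1]
13.27 [0.647 0.124] False [0.6473 0.1235 0.1247] [-0.2 -0.4 -0.2]
13.59 [0.63  0.129] False [0.6305 0.1236 0.129 ] [-0.1  1.   0. ]
13.91 [0.614 0.13 ] False [0.6141 0.1236 0.1297] [0.3 0.  0.6]
14.24 [0.596 0.126] False [0.5959 0.1236 0.1262] [-0.5  0.6 -0.5]
14.57 [0.579 0.118] False [0.5791 0.1236 0.1182] [ 0.4 -0.4 -0.2]
14.91 [0.564 0.106] False [0.5645 0.1235 0.1062] [ 0.6 -0.2 -0.4]
15.21 [0.555 0.094] False [0.5552 0.1235 0.0943] [-0.5  0.1 -0.4]
15.47 [0.55  0.084] False [0.55   0.1235 0.0843] [ 0.7 -0.2 -1.1]
```

Run:
```python
from plant import robot
import cv2
f=robot.grab_frame("scene")
cv2.imwrite("pics/crop2.png",cv2.resize(f["image"][100:270,190:390],(700,595),interpolation=2)[:,:,::-1])
```

```text
(no output)
```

View pics/crop2.png

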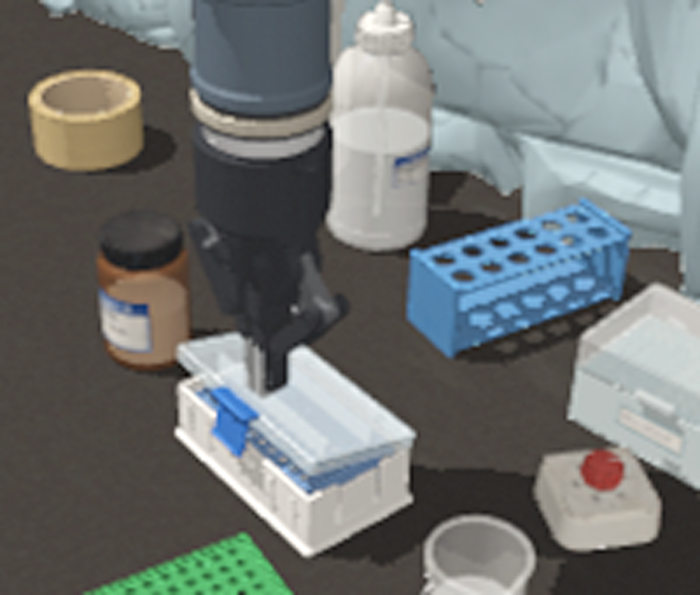

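The lid followed the finger and is nearly down, its front edge still raised. I'll move to the press point and press in small steps.

Run:
```python
from plant import robot
import numpy as np
Y=.1235
robot.move_straight([.550,Y,.091],vel=.1); robot.move_straight([.538,Y,.091],vel=.1)
print(robot.move_straight([.538,Y,.070],vel=.04,contact_N=4))
z=robot.sense()["tcp_pos"][2]
for i in range(22):
    z-=.001; robot.move_straight([.538,Y,z],vel=.02); s=robot.sense(); print(round(s["t"],2),round(z,4),s["tcp_pos"].round(4),s["wrist_force"].round(1))
    if s["wrist_force"][2]>24: break
```

```text
True
16.75 0.0709 [0.538  0.1234 0.0707] [ 0.5 -0.1 -1.3]
17.0 0.0699 [0.538  0.1235 0.0699] [ 0.4 -0.1 -0.5]
17.25 0.0689 [0.538  0.1235 0.0689] [-0.9  0.4  0.2]
17.5 0.0679 [0.538  0.1235 0.0678] [-0.7 -1.1  0.4]
17.75 0.0669 [0.5379 0.1235 0.0668] [-0.6  0.  -0.2]
18.0 0.0659 [0.5381 0.1235 0.0665] [-1.5  0.3  5.7]
18.25 0.0649 [0.5381 0.1235 0.0664] [-3.9  0.6 12.6]
18.5 0.0639 [0.5382 0.1235 0.0662] [-7.8 -0.3 20.5]
18.75 0.0629 [0.5382 0.1235 0.0661] [-8.5 -0.9 28.2]
```

The lid met hard resistance at tip height 55.5 mm, which is its shut height. I'll retreat and verify.

Run:
```python
from plant import robot
from h import *
Y=.1235
robot.move_straight([.538,Y,.25],vel=.2); s=robot.sense(); robot.goto([.45,.42,.28],[np.pi,0,.014])
f=robot.grab_frame("top");C=cloud(f)
for dx in(.535,.555,.575,.595):
  k=(np.abs(C[...,0]-dx)<.008)&(np.abs(C[...,1]-Y)<.055)&(C[...,2]>.03);print(dx,np.median(C[k][:,2]).round(4))
for n,a in {"jar":(221,228),"timer":(341,181)}.items(): print(n,C[a[1],a[0]].round(3))
g=robot.grab_frame("scene");s=robot.sense();print(s["t"],s["tcp_pos"])
o=np.load("top0.npz")["image"]
d=cv2.absdiff(o,f["image"]).max(2)
print("beaker diff",(d[215:245,338:370]>60).sum(),"timer",(d[163:198,324:356]>60).sum(),"jar",(d[215:242,205:237]>60).sum())
im=np.hstack([cv2.resize(f["image"][160:260,200:380],(400,300),interpolation=2),cv2.resize(g["image"][155:275,210:370],(400,300),interpolation=2)])
cv2.imwrite("pics/crop3.png",im[:,:,::-1])
```

```text
0.535 0.0549
0.555 0.0549
0.575 0.0548
0.595 0.0549
jar [0.561 0.284 0.092]
timer [ 0.693 -0.024  0.039]
21.1167 [0.4514304  0.41770323 0.28013744]
beaker diff 0 timer 8 jar 0
```

View pics/crop3.png

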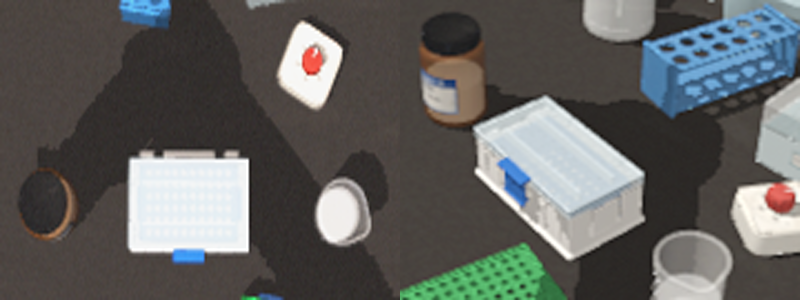

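The lid is flat at 54.9 mm all along its depth with the clasp over the front wall, and the jar, beaker and timer are where they stood.

```bash
python3 -c "
from plant import robot
print(robot.close_job())"
```

```text
the job is handed in; nothing more can be done
None
```

The tray is pressed fully home at both ends, then the lid was swung over and clasped shut; the jar, beaker and timer were left undisturbed, and the job was handed in at about 21 s of robot time.

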